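# Hold a drive down in the sprung test dock

### The job

Take the hard drive (the tall plain block among the two short notched bay fillers) out of the rack, stand it in the slot of the black test dock, and press it down against the sprung ejector until it is firmly on the hard stop; finish while still holding it pressed there, because the drive is read only as long as you push. The drive is delicate: squeeze it lightly, with no more than 60 N from each finger, keep it upright, do not ram it onto the stop (no more than about 40 N), and leave the fillers, the cup and the screwdriver alone.

Things in the scene. Friction and masses are not known exactly. Their poses are not given: they have to be found in the camera images.
- drive: 2.5-inch hard drive, bare aluminium block 15 x 70 x 100 mm (own x, y, z), about 0.13 kg (varies 30 %), standing upright on its connector end in one of the rack's three slots. Origin: centre of its underside; x is the thin direction, z up. Works either way round in the dock.
- filler1: grey plastic bay filler, 15 x 70 x 60 mm, top edge notched between two 14 mm high horns, standing in another slot of the rack. Origin: centre of its underside; x thin, z up. Leave it in place.
- filler2: second bay filler, the same as the first, in the remaining slot.
- rack: fixed grey plastic block 230 x 92 x 38 mm with a row of three slots along its own x, at -75, 0 and +75 mm, each 17 mm (x) x 72 mm (y), 30 mm deep: a drive standing in it has its underside 8 mm above the bench and its top at 108 mm (fillers 68 mm). Origin: centre of its underside.
- dock: fixed black test dock, 78 x 134 x 62 mm (own x, y, z), with a slot in its middle, 18.5 mm (x) x 74 mm (y), whose mouth flares over the top 12 mm by 9 mm on every side (bare-metal flares). Origin: centre of its underside, below the slot's centre; z up. The drive goes in upright, its thin x along the dock's x.
- dock_seat (a point): point on the dock's axis at the level of the hard stop, 20 mm above the bench (42 mm below the slot's mouth); where the drive's underside centre belongs. Axes as the dock's.
- dock_stop: the hard stop: two steel ledges at the two y ends of the slot, tops 20 mm above the bench, fixed; the drive's underside lands on both. Origin: under the dock's centre.
- ejector_top (a point): centre of the top of the ejector, a sprung brass pad 12 x 26 mm in the middle of the slot floor, 32 mm above the bench when free, 20 mm when the drive is on the stop.
- ejector (a joint): how far the ejector is pressed down, m: 0 free, 0.012 when the drive rests on the hard stop. Its spring pushes up with 3 N when free and 9 N at the stop (500 N/m), and lifts a drive that is let go.
- cup: paper-white cup, 72 mm across, 85 mm high, standing at the far side of the bench. Origin: centre of its underside.
- screwdriver: screwdriver, about 0.2 m long, lying at the far side of the bench, beyond the dock. Leave it alone.

How it is judged:
By the outcome, as a careful person would: the job done as asked, in the order asked, and still so for the second after the job is handed in, while the arm keeps its last pose, push and grip.
It also fails if it takes over 48 s, if anything falls off the work surface, if the arm or the gripper's body presses on something with over 40 N, if the wrist force passes 120 N, or if a joint passes its speed limit or range.

### The arm

A 6-joint arm with a two-finger parallel gripper is mounted at the origin on the work surface. World frame = base frame: x ahead of the robot, y to its left, z up, the work surface at z = 0. Lengths are in m, angles in rad, forces in N, time in s.
With the tool pointing down it reaches from about 0.325 to 0.75 m from the base axis. Payload 7.6 kg.
Tool frame: the origin (TCP) lies at the very end of the fingers, on their centre line; the grasp point (between the pads) lies 19 mm behind it; z points along the fingers, y is the line along which they close (so a half turn about z gives the same grasp; the last joint's range is limited). The gripper opens to 85 mm and grips with 20 to 120 N. Pads are 22 mm wide; open, the fingers measure 114 mm over their backs; the gripper's body (76 mm by 85 mm) begins 54 mm behind the grasp point. The pads swing forward as they close: fully open they stand 13 mm farther back than shut.
Start: joints at [1.103, 0.052, 1.401, -0, 1.689, -0.07], TCP at [0.203, 0.484, 0.231] pointing down, gripper open.
Joint ranges: [-2.9, 2.9], [-0.91, 2.17], [0.12, 2.37], [-1.06, 4.2], [0.26, 2.73], [-2.93, 2.93]. Speed limits (rad/s): [2.57, 2.57, 3.01, 3.14, 3.14, 3.14].

### API

Orientations are given as [roll, pitch, yaw] about the fixed x, y, z axes, in that order (R = Rz(yaw) Ry(pitch) Rx(roll)).
In Python, from station import sensors, camera, camera_model, manip gives the robot as it stands. The module is installed in compiled form; this text tells all that it offers.
- The arm moves only by the shell command python3 -m jog 'ROWS' [FORCE]. ROWS is JSON, a list of rows, each a list of 5 numbers: the opening, from 0 (shut) to 1 (fully open), then the shift along the tool's x, y, z scaled (see below), then the turn about the tool's z scaled (see below). A call has 1 to 5 rows; each row is the pose to reach, as a shift and turn from the pose commanded when the call began, along the tool's axes at that moment, turning the shorter way round; what a row does not reach only later rows make up. The controller multiplies each number of a shift by 0.08 m and each number of a turn by 180 degrees. A row lasts 1/8 s, in which the tool goes at most 62.5 mm and 10.7 degrees, less where a joint would pass 70% of its speed; a pose out of reach is approached as far as the arm can. A call with a number of a shift or a turn outside -1 to 1 is refused whole. A call with a gripper value outside its range is refused whole. The fingers move at their own pace and stop on an object; FORCE is the grip in N (left out, the last holds). Time passes only in rows, so rows that repeat a pose let the fingers close. It gives the time, the measured TCP pose, the force, the opening and the grip force at its end, in the units of the state.
- sensors.get_state(): the state, without advancing time (a new reading comes with each control period).
- camera(name): name is "scene" or "side" or "wrist"; returns the picture (400x640x3 uint8, blue, green, red); there is no depth.
- camera_model(name): a dict with "vfov" (degrees; the focal length in pixels is half the picture's height over the tangent of half this angle, whatever the lens; pixels are square), "cx", "cy" (the principal point, pixels), "world_from_camera" (4x4, takes a point from camera to world coordinates); the wrist camera has in their place "tool_from_camera" (4x4, takes a point from camera to tool coordinates, whose origin is the TCP and whose axes are the flange's). Camera axes: x right, y up, looking along -z (the intrinsics and any distortion apply to the point x, -y, -z); pixel columns grow to the right and rows downward; lengths in m; the calibration is good to about 2 mm. A picture is of the moment at which its call begins: read the wrist's pose just before it. camera_model takes no time and is no camera call.
- manip.hand_in(): hands the job in; it is judged then, once.
The state is a dict: "time_s": time; "joint_positions": joint angles; "dq": joint speeds; "effort": joint torques, N m; "position": TCP position; "orientation": TCP orientation; "force": force on the tool from outside, world axes, zero at the start; "torque": the same for the moment, N m; "gripper_width": finger opening in m; "finger_force": force on a finger pad.
Only numpy, scipy, OpenCV 4.12 (cv2) and the standard library are available. Lean on these libraries where they do the work, as an engineer would, in place of code of your own. Each camera call takes 0.05 s, during which the arm holds its last target. There are 200 camera calls.

## Working session

There is one attempt and no reset: what is moved stays moved. The work goes in short steps, Python scripts to look and compute and a shell command to move; the robot and the scene stay as the last step left them, time stands still between calls to the robot, and variables do not carry over. Pictures are saved under pics/ and viewed, at most 10 in all, crops included, and the job is handed in when it is done.

```bash
mkdir -p pics
python3 - <<'E'
from station import sensors,camera,camera_model
import cv2,json
s=sensors.get_state();print(s)
for n in("scene","side","wrist"):
    cv2.imwrite(f"pics/{n}0.png",camera(n));m=camera_model(n);print(n,{k:(v.tolist() if hasattr(v,'tolist') else v) for k,v in m.items()})
E
```

```text
{'time_s': 0.0, 'joint_positions': array([ 1.10270814e+00,  5.28293594e-02,  1.40173969e+00,  6.14108639e-05,
        1.68861672e+00, -7.03210759e-02]), 'dq': array([-2.84966951e-04,  1.15822233e-03, -4.28393856e-04,  1.46974025e-03,
       -3.39264959e-05, -8.36715703e-04]), 'effort': array([ 1.76728598e-03, -3.81642008e+01, -3.60198998e+01,  8.60931073e-05,
        5.69015625e-03, -6.38907807e-06]), 'position': array([0.20319797, 0.48374729, 0.23046876]), 'orientation': array([-3.14000775e+00, -1.72783642e-04,  2.74383257e+00]), 'force': array([-0.76894368, -0.48978745, -0.54250098]), 'torque': array([0.00542607, 0.00512814, 0.00205199]), 'finger_force': 0.0, 'gripper_width': 0.08557759845125024}
scene {'vfov': 56.91011503551857, 'cx': 320.06121428420755, 'cy': 196.396850032135, 'world_from_camera': [[-0.3384550852480174, -0.6403767844451929, 0.6894677144097411, 1.1081694194878533], [0.940827633229885, -0.21699959862787283, 0.26029702024109874, 0.21819601983216838], [-0.01707395152886939, 0.736769128112041, 0.6759287921373174, 0.5288837789714809], [0.0, 0.0, 0.0, 1.0]]}
side {'vfov': 43.38883661148109, 'cx': 315.51403039776454, 'cy': 204.0272781938874, 'world_from_camera': [[0.8659361339340187, 0.35708888102725733, -0.3502030025486738, 0.25055143310140515], [-0.5000959662756517, 0.6288887334308316, -0.5953175501180747, -0.6698684893434513], [0.007657444888958322, 0.6906420867645308, 0.7231561875053737, 0.8766259784623713], [0.0, 0.0, 0.0, 1.0]]}
wrist {'vfov': 58.44210323788666, 'cx': 321.33233617090644, 'cy': 197.23235967743653, 'tool_from_camera': [[0.0001049328615169726, 0.9607364094322618, 0.2774626832211837, 0.069759561335054], [0.9999999888230029, -7.1261952883668e-05, -0.00013143716184908148, -0.00016364038626071054], [-0.00010650393428217613, 0.2774626939120618, -0.960736406171835, -0.14195011774382613], [0.0, 0.0, 0.0, 1.0]]}
```

View pics/scene0.png

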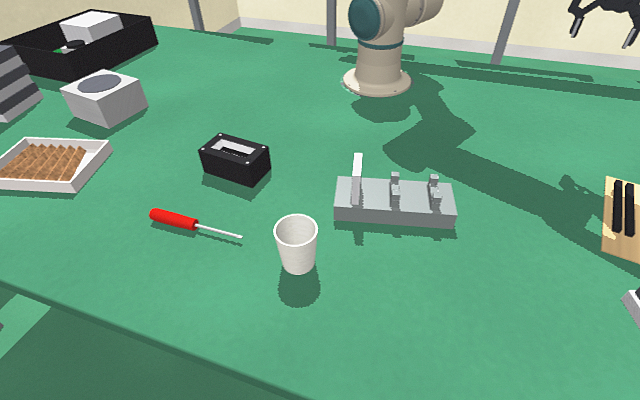

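View pics/side0.png

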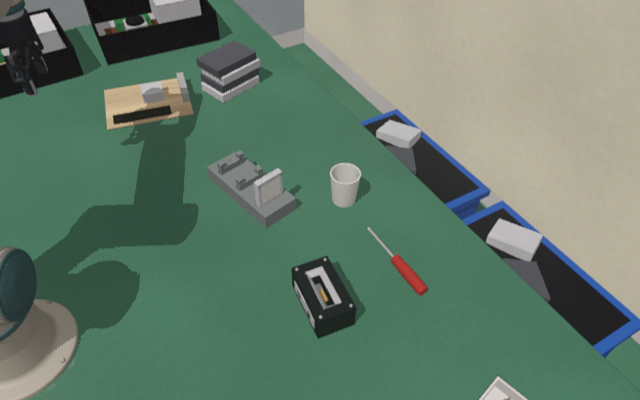

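The scene camera shows the drive at about (357,155)-(357,200) at the left end of the rack, with the dock at (235,155). In the side view the drive top is near (270,180) and the dock top near (323,285).

```bash
cat > h.py <<'E'
import numpy as np,cv2
from station import sensors,camera,camera_model
from scipy.spatial.transform import Rotation as R
def tool(s=None):
    s=s or sensors.get_state();T=np.eye(4);T[:3,:3]=R.from_euler('xyz',s['orientation']).as_matrix();T[:3,3]=s['position'];return T
def pose(n,T=None):
    m=camera_model(n);return m,(T@np.array(m['tool_from_camera']) if n=='wrist' else np.array(m['world_from_camera']))
def world(n,px,z,T=None):
    m,W=pose(n,T);f=200/np.tan(np.radians(m['vfov']/2));px=np.atleast_2d(px).astype(float)
    d=np.c_[(px[:,0]-m['cx'])/f,-(px[:,1]-m['cy'])/f,-np.ones(len(px))]@W[:3,:3].T
    return W[:3,3]+d*((z-W[2,3])/d[:,2])[:,None]
def proj(n,P,T=None):
    m,W=pose(n,T);f=200/np.tan(np.radians(m['vfov']/2));c=(np.atleast_2d(P)-W[:3,3])@W[:3,:3]
    return np.c_[m['cx']-f*c[:,0]/c[:,2],m['cy']+f*c[:,1]/c[:,2]]
def rel(p,yaw=None):
    T=tool();print('tool shift/0.08',(T[:3,:3].T@(np.array(p)-T[:3,3])/0.08).round(3))
E
python3 - <<'E'
from h import *
np.set_printoptions(precision=4,suppress=True)
print('drive top scene',world('scene',[[358,153]],.108),'side',world('side',[[255,187],[283,171]],.108))
print('rack top scene',world('scene',[[335,178],[453,183],[456,214],[334,208]],.038))
print('dock scene',world('scene',[[199,150],[221,133],[270,149],[262,163+5]],.062),'side',world('side',[[292,264],[328,257],[355,317],[317,330]],.062))
a=cv2.imread('pics/side0.png')[135:345,195:365];b=cv2.imread('pics/scene0.png')[120:240,190:470]
cv2.imwrite('pics/c1.png',cv2.resize(a,None,fx=2.8,fy=2.8,interpolation=2));cv2.imwrite('pics/c2.png',cv2.resize(b,None,fx=2.8,fy=2.8,interpolation=2))
E
```

```text
drive top scene [[0.5388 0.0835 0.108 ]] side [[0.5336 0.0726 0.108 ]
 [0.6105 0.0882 0.108 ]]
rack top scene [[0.5443 0.0394 0.038 ]
 [0.483  0.2712 0.038 ]
 [0.572  0.2843 0.038 ]
 [0.6296 0.0653 0.038 ]]
dock scene [[ 0.5756 -0.2636  0.062 ]
 [ 0.5009 -0.2533  0.062 ]
 [ 0.5229 -0.1171  0.062 ]
 [ 0.5891 -0.1036  0.062 ]] side [[ 0.5205 -0.1203  0.062 ]
 [ 0.5926 -0.141   0.062 ]
 [ 0.5642 -0.285   0.062 ]
 [ 0.4899 -0.2733  0.062 ]]
```

View pics/c1.png

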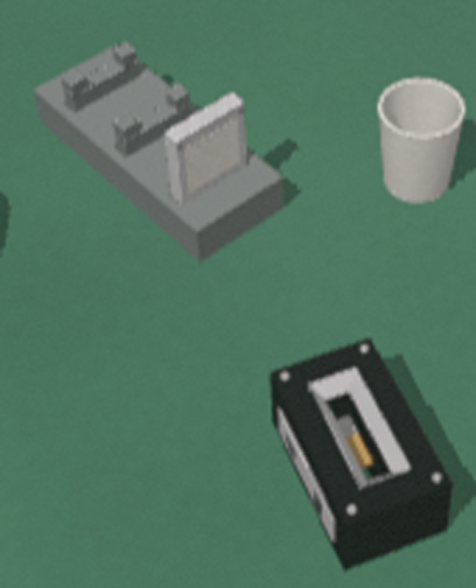

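The side crop confirms the drive in the nearest-to-dock end slot and a bare flared slot in the dock. The estimates agree (drive top centre ≈ (0.572, 0.082), dock ≈ (0.542, -0.20)), so I'm moving above the drive for a close look.

```bash
python3 -m jog '[[1,-0.885,-0.407,0,0],[1,-0.885,-0.407,0,0],[1,-0.885,-0.407,0,0]]' 45
python3 -m jog '[[1,-0.885,-0.407,0,0],[1,-0.885,-0.407,0,0],[1,-0.885,-0.407,0,0]]'
python3 -m jog '[[1,-0.885,-0.407,0,0],[1,-0.885,-0.407,0,0],[1,-0.885,-0.407,0,0]]'
python3 -m jog '[[1,-0.885,-0.407,0,0],[1,-0.885,-0.407,0,0],[1,-0.885,-0.407,0,0]]'
python3 -m jog '[[1,-0.885,-0.407,0,0],[1,-0.885,-0.407,0,0],[1,-0.885,-0.407,0,0]]'
python3 -m jog '[[1,-0.885,-0.407,0,0],[1,-0.885,-0.407,0,0],[1,-0.885,-0.407,0,0]]'
python3 -m jog '[[1,-0.885,-0.407,0,0],[1,-0.885,-0.407,0,0],[1,-0.885,-0.407,0,0]]'
python3 -m jog '[[1,0,0,0,-0.211],[1,0,0,0,-0.211],[1,0,0,0,-0.211],[1,0,0,0,-0.211],[1,0,0,0,-0.211]]'
python3 -m jog '[[1,0,0,0,0],[1,0,0,0,0],[1,0,0,0,0]]'
python3 - <<'E'
from h import *
s=sensors.get_state();print(s['position'],np.degrees(s['orientation']),s['joint_positions'])
cv2.imwrite('pics/w1.png',camera('wrist'));np.save('w1.npy',tool(s))
E
```

```text
time_s: 0.52
position: [0.2564, 0.4263, 0.2313]
orientation: [3.141, -0.0, 2.742]
force: [1.1, 0.4, 0.6]
gripper_width: 0.0856
finger_force: 0.0
time_s: 0.9
position: [0.3086, 0.3695, 0.2313]
orientation: [3.141, -0.001, 2.743]
force: [0.2, -0.1, -0.3]
gripper_width: 0.0856
finger_force: 0.0
time_s: 1.27
position: [0.3611, 0.3123, 0.2313]
orientation: [3.141, -0.001, 2.743]
force: [-0.2, -0.1, 0.1]
gripper_width: 0.0854
finger_force: 0.0
time_s: 1.65
position: [0.4137, 0.255, 0.2312]
orientation: [3.141, -0.001, 2.743]
force: [-0.4, 0.9, -0.2]
gripper_width: 0.0852
finger_force: 0.0
time_s: 2.02
position: [0.4663, 0.1977, 0.2311]
orientation: [3.141, -0.001, 2.744]
force: [-0.3, -0.5, -0.6]
gripper_width: 0.0858
finger_force: 0.0
time_s: 2.4
position: [0.5189, 0.1403, 0.2312]
orientation: [3.141, -0.001, 2.744]
force: [0.8, 0.2, -0.5]
gripper_width: 0.0854
finger_force: 0.0
time_s: 2.78
position: [0.5716, 0.083, 0.2311]
orientation: [3.141, -0.001, 2.744]
force: [-0.1, 0.2, 0.1]
gripper_width: 0.0854
finger_force: 0.0
time_s: 3.4
position: [0.5711, 0.0838, 0.2317]
orientation: [3.141, 0.0, -2.875]
force: [0.8, 0.1, -0.0]
gripper_width: 0.0854
finger_force: 0.0
time_s: 3.78
position: [0.5719, 0.082, 0.2313]
orientation: [3.141, 0.0, -2.877]
force: [-0.1, 0.6, 0.8]
gripper_width: 0.0854
finger_force: 0.0
[0.57191051 0.08202466 0.23129297] [ 1.79991377e+02  4.14288773e-04 -1.64842348e+02] [ 7.84676484e-02  2.01775170e-01  1.23797467e+00  1.50525666e-04
  1.70186355e+00 -1.75685994e+00]
```

View pics/w1.png

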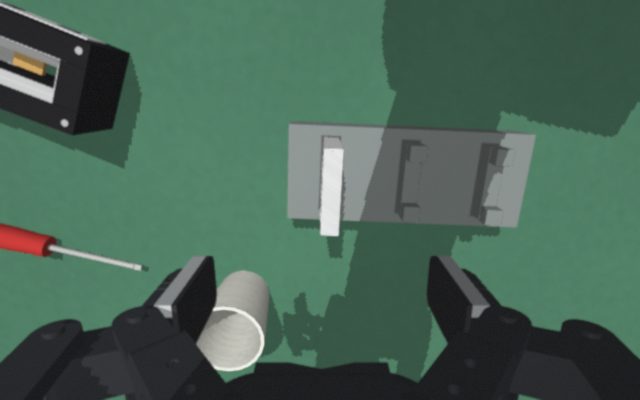

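The wrist view shows the drive's bright top from about (333,150) to (330,235), with the fillers to its right. The cup rim is at about (233,338), beside the left finger, so I'll check clearance.

Run:
```python
from h import *
np.set_printoptions(precision=4,suppress=True)
T=np.load('w1.npy');im=cv2.imread('pics/w1.png');g=im.min(2)
m=(g>190).astype(np.uint8);m[:, :300]=0;m[:,370:]=0;m[260:]=0
c=max(cv2.findContours(m,0,2)[0],key=cv2.contourArea);r=cv2.minAreaRect(c);b=cv2.boxPoints(r);print(b,cv2.contourArea(c))
B=world('wrist',b,.108,T);print(B,B.mean(0),[np.linalg.norm(B[i]-B[i-1]) for i in range(4)])
q=world('wrist',[[289,123],[535,133],[518,227],[288,218]],.038,T);print('rack',q,q.mean(0),[np.linalg.norm(q[i]-q[i-1]) for i in range(4)])
d=q[1]-q[0];print('rack dir',np.degrees(np.arctan2(d[1],d[0])));d=q[2]-q[3];print(np.degrees(np.arctan2(d[1],d[0])))
print('cup rim',world('wrist',[[233,338],[203,338],[264,338]],.085,T))
print('cup scene',world('scene',[[296,229]],.085))
print('dock screws corner',world('wrist',[[78,50],[64,123],[129,54]],.062,T))
```

```text
[[318.0599 234.0859]
 [323.7533 147.2625]
 [343.1453 148.5341]
 [337.452  235.3575]] 1500.0
[[0.6086 0.0887 0.108 ]
 [0.5407 0.0749 0.108 ]
 [0.5378 0.0891 0.108 ]
 [0.6056 0.1039 0.108 ]] [0.5732 0.0892 0.108 ] [np.float64(0.015485294630483159), np.float64(0.06927307791289083), np.float64(0.014439957375229526), np.float64(0.0693571064917973)]
rack [[0.5371 0.0412 0.038 ]
 [0.4862 0.2637 0.038 ]
 [0.5764 0.2865 0.038 ]
 [0.6273 0.0623 0.038 ]] [0.5567 0.1634 0.038 ] [np.float64(0.09265661111651144), np.float64(0.22821181937024063), np.float64(0.0930382971534166), np.float64(0.22996933361456035)]
rack dir 102.87465605969565
102.78550580874207
cup rim [[0.7406 0.0406 0.085 ]
 [0.748  0.0132 0.085 ]
 [0.7329 0.0689 0.085 ]]
cup scene [[0.7417 0.0367 0.085 ]]
dock screws corner [[ 0.523  -0.1359  0.062 ]
 [ 0.585  -0.1428  0.062 ]
 [ 0.5152 -0.0957  0.062 ]]
```

```bash
python3 -m jog '[[1,-0.04,0.086,0,0.013],[1,-0.04,0.086,0,0.013]]' 40
python3 -m jog '[[1,0,0,0.5,0],[1,0,0,1,0],[1,0,0,1,0]]'
python3 -m jog '[[1,0,0,0.3,0],[1,0,0,0.6,0],[1,0,0,0.85,0],[1,0,0,1,0],[1,0,0,1,0]]'
python3 -m jog '[[1,0,0,0.09,0],[1,0,0,0.09,0],[1,0,0,0.09,0]]'
python3 - <<'E'
from h import *
s=sensors.get_state();print(s['position'],np.degrees(s['orientation']))
cv2.imwrite('pics/w2.png',camera('wrist'));np.save('w2.npy',tool(s))
E
```

```text
time_s: 4.08
position: [0.5733, 0.0896, 0.2312]
orientation: [3.141, -0.0, -2.917]
force: [-0.5, 0.4, -0.3]
gripper_width: 0.0853
finger_force: 0.0
time_s: 4.45
position: [0.5714, 0.089, 0.1478]
orientation: [3.141, -0.007, -2.917]
force: [-0.3, -0.1, 0.7]
gripper_width: 0.0856
finger_force: 0.0
time_s: 5.08
position: [0.5735, 0.0893, 0.0719]
orientation: [3.142, 0.0, -2.917]
force: [1.2, -0.6, 0.7]
gripper_width: 0.0854
finger_force: 0.0
time_s: 5.45
position: [0.5735, 0.0894, 0.0645]
orientation: [3.142, 0.001, -2.917]
force: [0.2, -0.5, 1.7]
gripper_width: 0.0855
finger_force: 0.0
[0.57345944 0.08941891 0.06454681] [ 1.79999204e+02  3.66922957e-02 -1.67151919e+02]
```

View pics/w2.png

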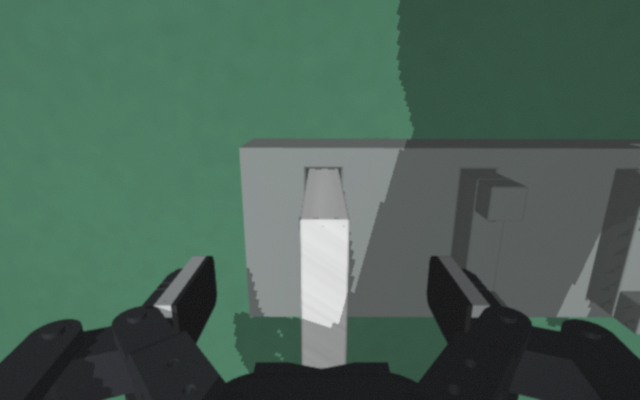

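The drive's top spans x 302–349 between the fingers at 213 and 430, about 1 mm right of centre. I'll correct that and close.

```bash
python3 -m jog '[[1,0,0.012,0,0],[0.6,0,0.012,0,0],[0.4,0,0.012,0,0],[0.25,0,0.012,0,0],[0.2,0,0.012,0,0]]' 40
python3 -m jog '[[0.1,0,0,0,0],[0,0,0,0,0],[0,0,0,0,0],[0,0,0,0,0]]'
```

```text
time_s: 6.12
position: [0.5731, 0.0903, 0.0641]
orientation: [3.142, 0.0, -2.917]
force: [-1.0, -0.4, 0.3]
gripper_width: 0.0173
finger_force: 0.0
time_s: 6.62
position: [0.5731, 0.0903, 0.0642]
orientation: [3.142, 0.0, -2.917]
force: [-0.7, -0.2, 0.1]
gripper_width: 0.0146
finger_force: 39.7
```

```bash
python3 -m jog '[[0,0,0,-0.15,0],[0,0,0,-0.35,0],[0,0,0,-0.55,0],[0,0,0,-0.8,0],[0,0,0,-1,0]]' 45
python3 -m jog '[[0,0,0,-0.4,0],[0,0,0,-0.8,0],[0,0,0,-1,0],[0,0,0,-1,0]]'
python3 -m jog '[[0,0.147,-0.4,0,0],[0,0.294,-0.805,0,0],[0,0.294,-0.805,0,0]]'
python3 -m jog '[[0,0.147,-0.4,0,0],[0,0.294,-0.805,0,0],[0,0.294,-0.805,0,0]]'
python3 -m jog '[[0,0.147,-0.4,0,0],[0,0.294,-0.805,0,0],[0,0.294,-0.805,0,0]]'
python3 -m jog '[[0,0.147,-0.4,0,0],[0,0.294,-0.805,0,0],[0,0.294,-0.805,0,0]]'
python3 -m jog '[[0,0.147,-0.4,0,0],[0,0.294,-0.805,0,0],[0,0.294,-0.805,0,0]]'
python3 -m jog '[[0,0,0,0,0.25],[0,0,0,0,0.25],[0,0,0,0,0.25],[0,0,0,0,0.25],[0,0,0,0,0.25]]'
python3 -m jog '[[0,0,0,0,0.25],[0,0,0,0,0.25],[0,0,0,0,0.25],[0,0,0,0,0.25],[0,0,0,0,0.25]]'
python3 -m jog '[[0,0,0,0,0.133],[0,0,0,0,0.133],[0,0,0,0,0.133],[0,0,0,0,0.133]]'
python3 - <<'E'
from h import *
s=sensors.get_state();print(s['position'],np.degrees(s['orientation']),s['joint_positions'])
cv2.imwrite('pics/w3.png',camera('wrist'));np.save('w3.npy',tool(s))
E
```

```text
time_s: 7.25
position: [0.5734, 0.0904, 0.1461]
orientation: [-3.141, 0.002, -2.917]
force: [0.1, -1.1, -1.4]
gripper_width: 0.0145
finger_force: 43.8
time_s: 7.75
position: [0.5734, 0.0904, 0.2252]
orientation: [-3.141, 0.002, -2.917]
force: [0.8, -0.1, -1.3]
gripper_width: 0.0148
finger_force: 43.8
time_s: 8.12
position: [0.5637, 0.0205, 0.2222]
orientation: [3.141, -0.003, -2.92]
force: [-0.1, 0.2, -1.2]
gripper_width: 0.0144
finger_force: 44.0
time_s: 8.5
position: [0.5554, -0.0467, 0.2228]
orientation: [3.141, -0.002, -2.92]
force: [-0.2, 0.5, -1.7]
gripper_width: 0.0147
finger_force: 44.2
time_s: 8.88
position: [0.547, -0.1141, 0.2231]
orientation: [3.141, -0.001, -2.919]
force: [0.6, 0.5, -1.8]
gripper_width: 0.0149
finger_force: 44.3
time_s: 9.25
position: [0.5386, -0.1817, 0.2233]
orientation: [3.14, -0.001, -2.919]
force: [0.3, 0.8, -0.6]
gripper_width: 0.0144
finger_force: 44.4
time_s: 9.62
position: [0.5302, -0.2495, 0.2234]
orientation: [3.141, -0.0, -2.918]
force: [0.0, 0.5, -1.0]
gripper_width: 0.0144
finger_force: 44.5
time_s: 10.25
position: [0.5307, -0.2476, 0.2239]
orientation: [3.141, -0.001, 2.582]
force: [-0.3, 0.1, -0.7]
gripper_width: 0.014
finger_force: 44.5
time_s: 10.88
position: [0.5304, -0.2486, 0.224]
orientation: [3.141, -0.001, 1.798]
force: [0.4, -0.5, -1.4]
gripper_width: 0.0145
finger_force: 44.5
time_s: 11.38
position: [0.5302, -0.2492, 0.224]
orientation: [3.142, -0.0, 1.382]
force: [-0.9, 0.0, -0.7]
gripper_width: 0.0141
finger_force: 44.5
[ 0.53019062 -0.24917359  0.22404456] [ 1.79998860e+02 -1.71931231e-02  7.91712352e+01] [-5.02505906e-01  2.26578015e-01  1.22382792e+00  2.93713006e-04
  1.69126034e+00 -3.13473018e-01]
```

View pics/w3.png

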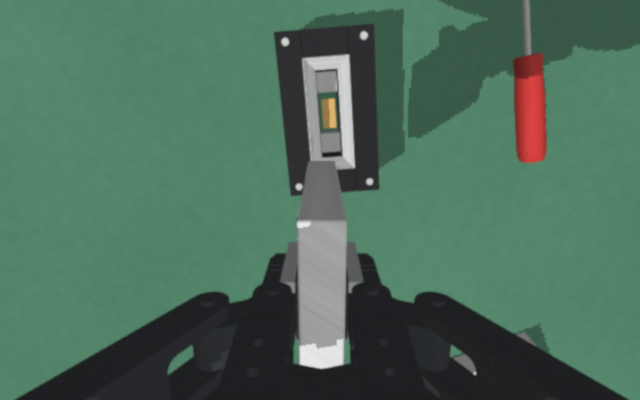

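The dock is clear: outer corners near (275,32), (374,25), (379,188), (291,195), screws at (285,42), (364,35), (369,181), (298,187). The held drive is upright between x≈297 and 347.

Run:
```python
from h import *
np.set_printoptions(precision=4,suppress=True)
T=np.load('w3.npy');g=cv2.imread('pics/w3.png').max(2)
m=(g>150).astype(np.uint8);m[200:]=0
S=[]
for u,v in [(285,42),(364,35),(369,181),(298,187)]:
    w=g[v-7:v+8,u-7:u+8].astype(float);w=np.clip(w-110,0,None);yy,xx=np.mgrid[v-7:v+8,u-7:u+8];S.append([(w*xx).sum()/w.sum(),(w*yy).sum()/w.sum()])
print(S)
def show(n,q):
    d=q[0]-q[3];e=q[1]-q[2];f=q[1]-q[0];h=q[2]-q[3]
    print(n,q.mean(0),[np.linalg.norm(q[i]-q[i-1]) for i in range(4)],'ydir',[np.degrees(np.arctan2(k[1],k[0])).round(2) for k in(d,e)],'xdir',[np.degrees(np.arctan2(k[1],k[0])).round(2) for k in(f,h)])
show('screws',world('wrist',S,.062,T))
show('corners',world('wrist',[[275,32],[374,25],[379,188],[291,195]],.062,T))
z=T[2,3]
ti=lambda q:(q-T[:3,3])@T[:3,:3]
print('drive top edge tool',ti(world('wrist',[[297,221],[347,221]],z+.044,T)),'bottom',ti(world('wrist',[[308,160],[338,160]],z-.056,T)))
cv2.imwrite('pics/w3c.png',cv2.resize(cv2.imread('pics/w3.png')[15:245,240:410],None,fx=2.6,fy=2.6,interpolation=2))
```

```text
[[np.float64(284.71639622184546), np.float64(41.38169048195689)], [np.float64(363.48585457096095), np.float64(34.94692541501052)], [np.float64(369.24090745408716), np.float64(181.1908534389629)], [np.float64(298.6093348033811), np.float64(186.3715545755237)]]
screws [ 0.5473 -0.198   0.062 ] [np.float64(0.11792289724415822), np.float64(0.06194576287112601), np.float64(0.11791363951095421), np.float64(0.06196282886740961)] ydir [np.float64(83.48), np.float64(83.49)] xdir [np.float64(-6.51), np.float64(-6.5)]
corners [ 0.5479 -0.1981  0.062 ] [np.float64(0.13255867943457103), np.float64(0.07726470715620633), np.float64(0.1311996759992606), np.float64(0.07770969935566872)] ydir [np.float64(83.24), np.float64(83.43)] xdir [np.float64(-7.11), np.float64(-6.11)]
drive top edge tool [[ 0.0347 -0.0065 -0.044 ]
 [ 0.0347  0.0081 -0.044 ]] bottom [[ 0.0347 -0.0068  0.056 ]
 [ 0.0347  0.01    0.056 ]]
```

View pics/w3c.png

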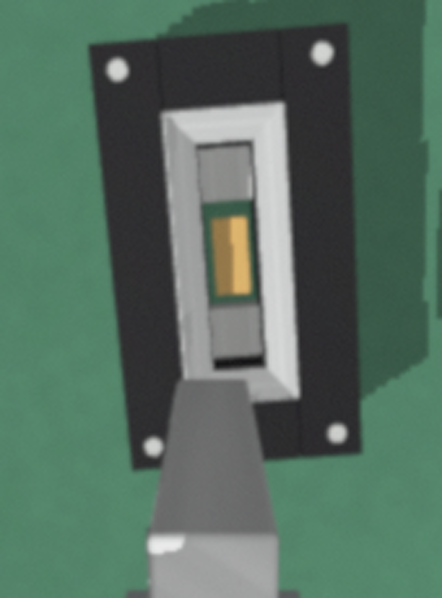

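```bash
python3 -m jog '[[0,0.335,0.043,0,-0.012],[0,0.669,0.086,0,-0.024],[0,0.669,0.086,0,-0.024],[0,0.669,0.086,0,-0.024]]' 50
python3 -m jog '[[0,0,0,0.4,0],[0,0,0,0.8,0],[0,0,0,0.8,0],[0,0,0,0.8,0],[0,0,0,0.8,0]]'
python3 - <<'E'
from h import *
s=sensors.get_state();print(s['position'],np.degrees(s['orientation']))
T=tool(s);print('tool shift to dock',(T[:3,:3].T@(np.array([.5473,-.198,.122])-T[:3,3])/.08).round(3))
cv2.imwrite('pics/w4.png',camera('wrist'));np.save('w4.npy',T)
cv2.imwrite('pics/w4c.png',cv2.resize(cv2.imread('pics/w4.png')[60:300,200:440],None,fx=2.4,fy=2.4,interpolation=2))
E
```

```text
time_s: 11.92
position: [0.547, -0.1988, 0.2241]
orientation: [-3.142, 0.0, 1.454]
force: [-0.1, -0.4, -0.7]
gripper_width: 0.0147
finger_force: 49.3
time_s: 12.55
position: [0.5477, -0.1991, 0.1621]
orientation: [3.139, 0.001, 1.452]
force: [0.3, -0.7, -1.2]
gripper_width: 0.0146
finger_force: 49.3
[ 0.54773978 -0.19908824  0.1621095 ] [1.79823088e+02 4.87555569e-02 8.32204091e+01]
tool shift to dock [ 0.013 -0.009  0.501]
```

View pics/w4c.png

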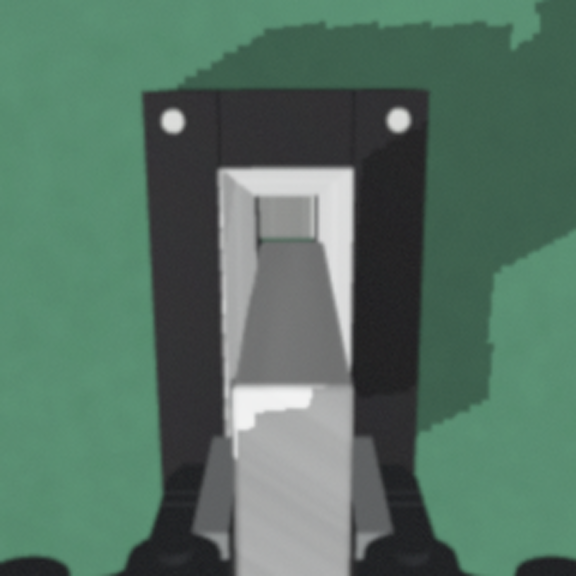

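The drive's lower edge (crop x 257–325) sits within about 1 mm of the slot centre while the arm is still settling. I'm going down to just above the mouth and re-checking numerically.

```bash
python3 -m jog '[[0,0,0,0.2,0],[0,0,0,0.45,0],[0,0,0,0.45,0],[0,0,0,0.45,0],[0,0,0,0.45,0]]' 50
python3 - <<'E'
from h import *
s=sensors.get_state();print(s['position'],np.degrees(s['orientation']),s['force'])
T=tool(s);print('tool shift to dock',(T[:3,:3].T@(np.array([.5473,-.198,.122])-T[:3,3])/.08).round(3))
im=camera('wrist');cv2.imwrite('pics/w5.png',im);np.save('w5.npy',T)
g=im.max(2)
P=np.array([.5473,-.198,.062]);x=R.from_euler('z',83.49,degrees=True).as_matrix()
Q=[P+x@np.array([.059,s_*.031,0]) for s_ in(1,-1)];pr=proj('wrist',Q,T);print('predicted screws',pr)
for u,v in pr.round().astype(int):
    w=np.clip(g[v-9:v+10,u-9:u+10].astype(float)-110,0,None);yy,xx=np.mgrid[v-9:v+10,u-9:u+10];print('seen',(w*xx).sum()/w.sum(),(w*yy).sum()/w.sum())
E
```

```text
time_s: 13.22
position: [0.5475, -0.1987, 0.1251]
orientation: [3.14, 0.0, 1.453]
force: [-0.8, 0.5, -1.3]
gripper_width: 0.0141
finger_force: 49.3
[ 0.54749421 -0.1987349   0.12506058] [1.79904901e+02 2.20362293e-02 8.32278154e+01] [-0.80042128  0.48338008 -1.26657513]
tool shift to dock [ 0.009 -0.004  0.038]
predicted screws [[263.59950308 113.5631248 ]
 [374.54123824 113.04399281]]
seen 263.5561107224943 113.62546217647646
seen 374.40814299900694 113.05925190334327
```

```bash
python3 -m jog '[[0,0.009,-0.004,0.08,-0.0014],[0,0.009,-0.004,0.16,-0.0014],[0,0.009,-0.004,0.24,-0.0014],[0,0.009,-0.004,0.32,-0.0014],[0,0.009,-0.004,0.38,-0.0014]]' 52
python3 -m jog '[[0,0,0,0,0],[0,0,0,0,0]]'
```

```text
time_s: 13.9
position: [0.5467, -0.1978, 0.093]
orientation: [-3.141, -0.0, 1.457]
force: [-0.2, -0.0, -0.6]
gripper_width: 0.0146
finger_force: 50.7
time_s: 14.15
position: [0.547, -0.1979, 0.094]
orientation: [3.141, 0.0, 1.457]
force: [-0.5, -0.3, -1.2]
gripper_width: 0.0143
finger_force: 50.7
```

```bash
python3 -m jog '[[0,0,0,0.03,0],[0,0,0,0.06,0],[0,0,0,0.09,0],[0,0,0,0.12,0],[0,0,0,0.15,0]]' 55
python3 -m jog '[[0,0,0,0.015,0],[0,0,0,0.03,0],[0,0,0,0.04,0],[0,0,0,0.04,0]]'
```

```text
time_s: 14.78
position: [0.5469, -0.1978, 0.0821]
orientation: [3.141, 0.0, 1.457]
force: [-2.1, 0.0, 4.8]
gripper_width: 0.0143
finger_force: 54.6
time_s: 15.28
position: [0.5469, -0.1979, 0.0791]
orientation: [3.141, 0.0, 1.457]
force: [-3.0, 1.5, 6.9]
gripper_width: 0.0143
finger_force: 54.8
```

```bash
python3 -m jog '[[0,0,0,0.01,0],[0,0,0,0.02,0],[0,0,0,0.025,0],[0,0,0,0.025,0]]'
python3 -m jog '[[0,0,0,0.006,0],[0,0,0,0.0125,0],[0,0,0,0.0125,0],[0,0,0,0.0125,0]]'
```

```text
time_s: 15.78
position: [0.547, -0.1979, 0.0772]
orientation: [3.141, 0.0, 1.457]
force: [-3.4, -0.0, 6.9]
gripper_width: 0.0148
finger_force: 54.9
time_s: 16.27
position: [0.547, -0.1979, 0.0763]
orientation: [3.141, 0.0, 1.457]
force: [-3.4, 1.7, 6.9]
gripper_width: 0.0141
finger_force: 54.9
```

```bash
python3 -m jog '[[0,0,0,0.006,0],[0,0,0,0.006,0],[0,0,0,0.006,0]]'
python3 -m jog '[[0,0,0,0.006,0],[0,0,0,0.006,0],[0,0,0,0.006,0]]'
```

```text
time_s: 16.65
position: [0.547, -0.1979, 0.0762]
orientation: [3.141, 0.0, 1.457]
force: [-4.6, 1.3, 9.3]
gripper_width: 0.0144
finger_force: 55.3
time_s: 17.02
position: [0.5471, -0.1979, 0.0762]
orientation: [3.141, 0.0, 1.457]
force: [-6.4, 3.3, 12.9]
gripper_width: 0.0145
finger_force: 55.6
```

Run:
```python
from h import *
s=sensors.get_state();print(s['position'],s['force'],s['torque'])
im=camera('wrist');cv2.imwrite('pics/w6.png',im)
sd=camera('side')
cv2.imwrite('pics/c6.png',np.hstack([cv2.resize(im[60:360,170:470],(400,400)),cv2.resize(sd[190:350,240:400],(400,400),interpolation=2)]))
```

```text
[ 0.54705983 -0.1978682   0.07619001] [-6.3614829   3.33583471 12.87025988] [0.4579018  1.20676027 0.0382553 ]
```

View pics/c6.png

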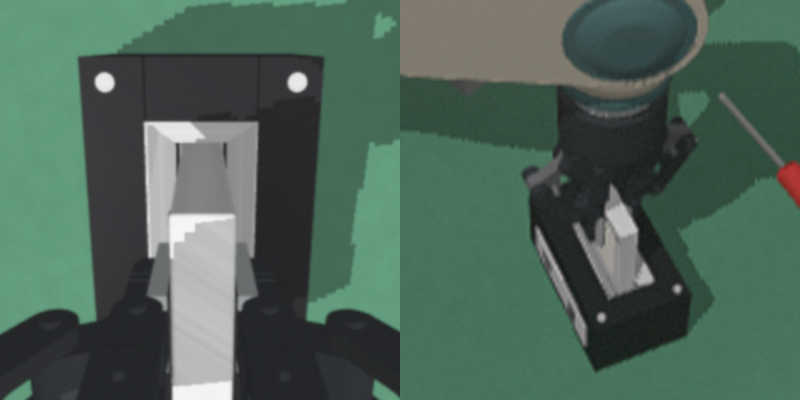

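The drive reached the hard stop at TCP z = 0.0762, as expected, and stands upright in the slot. I'll relieve the small sideways load, then press a bit more firmly.

```bash
python3 -m jog '[[0,0,-0.006,0,0],[0,0,-0.006,0,0],[0,0,-0.006,0,0]]'
python3 -m jog '[[0,0,-0.004,0.006,0],[0,0,-0.004,0.006,0],[0,0,-0.004,0.006,0]]'
```

```text
time_s: 17.5
position: [0.5469, -0.1978, 0.0762]
orientation: [3.14, 0.0, 1.457]
force: [-3.2, 2.0, 11.1]
gripper_width: 0.0143
finger_force: 55.5
time_s: 17.88
position: [0.5469, -0.1978, 0.0762]
orientation: [3.139, 0.0, 1.457]
force: [-3.0, 2.0, 12.3]
gripper_width: 0.0149
finger_force: 55.7
```

```bash
python3 -m jog '[[0,0,-0.004,0.012,0],[0,0,-0.004,0.012,0],[0,0,-0.004,0.012,0]]'
python3 -m jog '[[0,0,-0.002,0.01,0],[0,0,-0.002,0.01,0],[0,0,-0.002,0.01,0]]'
```

```text
time_s: 18.25
position: [0.5469, -0.1978, 0.0762]
orientation: [3.138, 0.001, 1.457]
force: [-5.9, 3.4, 17.1]
gripper_width: 0.0146
finger_force: 56.3
time_s: 18.62
position: [0.5469, -0.1979, 0.0762]
orientation: [3.137, 0.001, 1.457]
force: [-5.8, 3.8, 21.1]
gripper_width: 0.0147
finger_force: 56.8
```

```bash
python3 -m jog '[[0,0,0,0,0],[0,0,0,0,0],[0,0,0,0,0],[0,0,0,0,0],[0,0,0,0,0]]'; python3 -c "
from station import manip
print(manip.hand_in())"
```

```text
time_s: 19.25
position: [0.5469, -0.1979, 0.0761]
orientation: [3.137, 0.001, 1.457]
force: [-5.9, 3.4, 21.1]
gripper_width: 0.0145
finger_force: 56.8
the job is handed in; nothing more can be done
None
```

The drive is in the test dock, held pressed on the hard stop with about 21 N of downward push and 57 N of grip per finger; I handed the job in at 19.25 s.

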